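Close up the segment row in the assembly fixture

ROBOT

A 6-joint arm with a two-finger parallel gripper is mounted at the origin on the work surface. World frame = base frame: x ahead of the robot, y to its left, z up, the work surface at z = 0. Lengths are in m, angles in rad, forces in N, time in s.
With the tool pointing down it reaches from about 0.35 to 0.975 m from the base axis. Payload 4.9 kg.
Tool frame: the origin (TCP) lies at the very end of the fingers, on their centre line; the grasp point (between the pads) lies 19 mm behind it; z points along the fingers, y is the line along which they close (so a half turn about z gives the same grasp; the last joint's range is limited). The gripper opens to 85 mm and grips with 20 to 120 N. Pads are 22 mm wide; open, the fingers measure 114 mm over their backs; the gripper's body (76 mm by 85 mm) begins 54 mm behind the grasp point. The pads swing forward as they close: fully open they stand 13 mm farther back than shut.
Start: joints at [-0.119, 0.053, 1.613, -0, 1.476, -0.119], TCP at [0.625, 0, 0.231] pointing down, gripper open.
Joint ranges: [-3.01, 3.01], [-1.01, 2.22], [0.06, 2.58], [-1.02, 4.17], [0.09, 2.62], [-3.14, 3.14]. Speed limits (rad/s): [2.57, 2.57, 3.14, 3.14, 3.14, 3.14].

INTERFACE

Orientations are given as a unit quaternion [w, x, y, z].
In Python, from plant import manip gives the robot as it stands.
- The arm moves only by the shell command python3 -m pendant 'ROWS'. ROWS is JSON, a list of rows, each a list of 3 entries, a list of its own where there are three numbers: the opening, from 0 (shut) to 1 (fully open), then the shift along the tool's x, y, z in units of 12 cm (1.0 is 12 cm), then the turn about the tool's z in units of pi rad (1.0 is pi rad). In form: [[gripper, [dx, dy, dz], roll], ...]. A call has 1 to 10 rows; each row is the pose to reach, as a shift and turn from the pose commanded when the call began, along the tool's axes at that moment, turning the shorter way round; what a row does not reach only later rows make up. A row lasts 1/10 s, in which the tool goes at most 50 mm and 8.59 degrees, less where a joint would pass 70% of its speed; a pose out of reach is approached as far as the arm can. A call with a number of a shift or a turn outside -1 to 1 is refused whole. A call with a gripper value outside its range is refused whole. The fingers move at their own pace and stop on an object; the grip force is fixed at half the most. Time passes only in rows, so rows that repeat a pose let the fingers close. It gives the time, the measured TCP pose, the force, the opening and the grip force at its end, in the units of the state.
- manip.state(): the state, without advancing time (a new reading comes with each control period).
- manip.grab_frame(name): name is "scene" or "side" or "wrist"; returns a dict with "img" (420x560x3 uint8, red, green, blue), "fx", "fy", "cx", "cy" (pixels), "D" ([k1, k2, p1, p2, k3] as OpenCV has them; the pictures are not rectified), "eye" and "rotation" of the camera in the world; the wrist camera has in their place "tool_from_camera" (4x4, takes a point from camera to tool coordinates, whose origin is the TCP and whose axes are the flange's). Camera axes: x right, y down, z forward; pixel columns grow to the right and rows downward; lengths in m; the calibration is good to about 2 mm. A picture is of the moment at which its call begins: read the wrist's pose just before it. There is no depth.
- manip.job_done(): hands the job in; it is judged then, once.
The state is a dict: "time": time; "joint_pos": joint angles; "joint_vel": joint speeds; "joint_efforts": joint torques, N m; "tool_pos": TCP position; "tool_rot": TCP orientation; "contact_force": force on the tool from outside, world axes, zero at the start; "ft_torque": the same for the moment, N m; "gripper_width": opening from 0.0 (shut) to 1.0 (fully open); "grasp_force": force on a finger pad.
Only numpy, scipy, OpenCV 4.12 (cv2) and the standard library are available. Lean on these libraries where they do the work, as an engineer would, in place of code of your own. Each camera call takes 0.05 s, during which the arm holds its last target. There are 200 camera calls.

TASK

Lift the brass spacer out of the red bin and stand it on the fixture plate between the blue end segment and the loose aluminium segment, its long side pointing at the fence. Then push the aluminium segment up along the fence until segment, spacer and blue segment butt flush with no gap left, and both loose pieces also lie flush against the fence. Take nothing else from the bin, do not tip the segment, and leave everything else on the bench where it is.

Things in the scene. Friction and masses are not known exactly. Their poses are not given: they have to be found in the camera images.
- fixture: Assembly fixture fixed on the bench: dark steel plate 170 (x) x 400 (y) x 10 mm thick, origin at the centre of its underside, z up. Along its +x edge runs a low steel fence; at its +y end a blue end segment is bolted on. The other two edges are open.
- fence (a point): Middle of the fence's inner face, at plate height: 73 mm to +x of the fixture's origin. The fence is 12 mm thick, 14 mm high above the plate, 400 mm long.
- end_face (a point): Middle of the foot of the blue end segment's flat face, which looks to the fixture's -y: at x = 25.5, y = 150, z = 10 mm in the fixture's frame. The blue segment is 95 (x) x 50 (y) x 40 mm high and touches the fence.
- segment: Loose aluminium segment, 95 x 95 x 40 mm high, about 0.5 kg (pocketed), with a black bore and four screw heads on top (flat, not graspable), lying skewed on the fixture plate off the fence and well away from the blue segment. Origin: centre of its underside; x and y along its edges, z up.
- bin: Open red parts bin, 260 (x) x 130 (y) x 35 mm high, walls and floor 4 mm, fixed. Origin: centre of its underside.
- spacer: Brass spacer block, 60 (x) x 25 (y) x 40 mm high, about 0.4 kg, standing in the bin. Origin: centre of its underside; z up.
- dark_bar: Dark steel bar of the same size as the spacer (60 x 25 x 40 mm), in the bin; not wanted. Origin: centre of its underside.
- bush: Bright steel round bush, 32 mm diameter, 40 mm high, in the bin; not wanted. Origin: centre of its underside.
- can: Yellow can, 52 mm diameter, 80 mm high, standing on the bench in front of the fixture. Origin: centre of its underside.
- spool: Copper spool, 68 mm diameter, 80 mm high, standing on the bench beyond the fixture's open (-y) end. Origin: centre of its underside.
- jar: Blue jar, 60 mm diameter, 75 mm high, behind the fence. Origin: centre of its underside.
- wrench: Steel wrench, 160 mm long, lying on the bench in front of the fixture. Origin: centre of its underside, x along it.
- screwdriver: Screwdriver, 190 mm long, lying behind the bin. Origin: centre of its underside, x along it.
- gauge: Dial gauge on a post, fixed, 56 mm diameter foot, 127 mm high with a 44 mm dial up to 72 mm out on its +y side, behind the fence. Origin: centre of its foot.
There are look-alikes about, which are no part of the job. Several things have the shape of the segment; the one meant has the colours described above.

How it is judged:
On the way, in this order (a step that is already met when the one before it is completed fails the run):
1. the brass spacer is lifted clear of the bin (z of spacer in the frame of bin above 0.045 m), for 0.1 s.
2. the spacer stands on the fixture plate between the two segments (z of spacer in the frame of fixture between 0.007 and 0.013 m and angle between spacer's own z axis and vertical below 0.05 rad and y of spacer in the frame of fixture between -0.05 and 0.142 m and x of spacer in the frame of fixture between -0.085 and 0.06 m), for 0.2 s.
At the end, for the whole second after the job is handed in: The spacer stands on the plate against the blue segment and the aluminium segment against the spacer, with no more than 2.5 mm of gap in all, both flush with the fence within 3 to 3.5 mm, square to it within about 2 degrees, flat on the plate and at rest (y of segment in the frame of fixture between 0.075 and 0.0815 m and x of segment in the frame of fixture above 0.0225 m and (angle between the x axis of segment and the x axis of fixture, either way round below 0.03 rad or angle between the y axis of segment and the x axis of fixture, either way round below 0.03 rad) and z of segment in the frame of fixture between 0.007 and 0.013 m and angle between each of segment, spacer's own z axis and vertical below 0.05 rad and y of spacer in the frame of fixture between 0.135 and 0.141 m and x of spacer in the frame of fixture above 0.0395 m and angle between the x axis of spacer and the x axis of fixture, either way round below 0.04 rad and z of spacer in the frame of fixture between 0.007 and 0.013 m and linear speed of each of segment, spacer below 0.01 m/s); the robot touches nothing.
It fails at once if the dark bar or the bush in the bin is moved by more than 30 mm (distance of any of dark_bar, bush from where it was at the start of the episode above 0.03 m).
It fails at once if the can, spool, jar, wrench or screwdriver is moved by more than 30 mm (distance of any of can, spool, jar, wrench, screwdriver from where it was at the start of the episode above 0.03 m).
It fails at once if the aluminium segment is tipped or lifted (angle between segment's own z axis and vertical above 0.2 rad or height (world z) of segment above 0.03 m).
It also fails if it takes over 67 s, if anything falls off the work surface, if the arm or the gripper's body presses on something with over 40 N, if the wrist force passes 120 N, or if a joint passes its speed limit or range.

## Working session

There is one attempt and no reset: what is moved stays moved. The work goes in short steps, Python scripts to look and compute and a shell command to move; the robot and the scene stay as the last step left them, time stands still between calls to the robot, and variables do not carry over. Pictures are saved under pics/ and viewed, at most 10 in all, crops included, and the job is handed in when it is done.

```bash
mkdir -p pics; python3 - <<'E'
from plant import manip
import cv2,pickle
fr={}
for n in ("scene","side","wrist"):
    s=manip.state(); f=manip.grab_frame(n); f["state"]=s; fr[n]=f
    cv2.imwrite(f"pics/{n}0.png",f["img"][:,:,::-1])
    print(n,f["fx"],f["cx"],f["cy"],f["D"],f.get("eye"),f.get("rotation"),f.get("tool_from_camera"))
pickle.dump(fr,open("fr0.pkl","wb"))
print(manip.state())
E
```

```text
scene 494.4732368385196 277.4286377471577 214.25521061705732 [-0.15582083  0.          0.          0.          0.        ] [ 1.16904752 -0.25856091  1.16052724] [-0.22475481  0.77528055  0.56615079 -0.16702882] None
side 397.0886047444319 285.46123066297906 211.60830341323629 [0.00196815 0.         0.         0.         0.        ] [0.07261169 0.56927167 0.56645374] [ 0.13414167 -0.27694958  0.84463402 -0.438062  ] None
wrist 321.7835053713144 277.1918002567588 207.39029246988824 [-0.04785672  0.          0.          0.          0.        ] None None [[ 1.91588229e-04 -9.57350866e-01 -2.88927814e-01  7.31254464e-02]
 [ 9.99999893e-01  6.20824165e-05  4.57392978e-04  4.07952022e-05]
 [-4.19948226e-04 -2.88927871e-01  9.57350776e-01 -1.42750625e-01]
 [ 0.00000000e+00  0.00000000e+00  0.00000000e+00  1.00000000e+00]]
{'time': 0.15, 'joint_pos': array([-1.18985073e-01,  5.32288665e-02,  1.61398992e+00, -5.13004385e-06,
        1.47599544e+00, -1.19030246e-01]), 'joint_vel': array([ 5.41851771e-04, -2.30775421e-03, -4.32924677e-03,  4.89560028e-04,
        4.67577278e-05, -4.85162276e-04]), 'joint_efforts': array([ 5.10442842e-04, -3.94241810e+01, -3.70721948e+01, -1.15854355e-04,
        4.61802789e-03,  5.00508997e-05]), 'tool_pos': array([6.24509956e-01, 6.68924430e-05, 2.30324006e-01]), 'tool_rot': array([-6.35744291e-04,  7.07090404e-01,  7.07122693e-01, -5.03194911e-04]), 'contact_force': array([-0.40192825, -0.3839875 , -0.23601048]), 'ft_torque': array([ 0.01523517,  0.01274398, -0.01635814]), 'grasp_force': 0.0, 'gripper_width': 1.0014685760105637}
```

View pics/scene0.png

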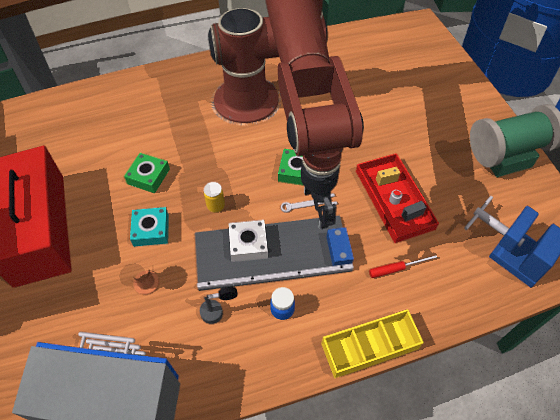

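View pics/side0.png

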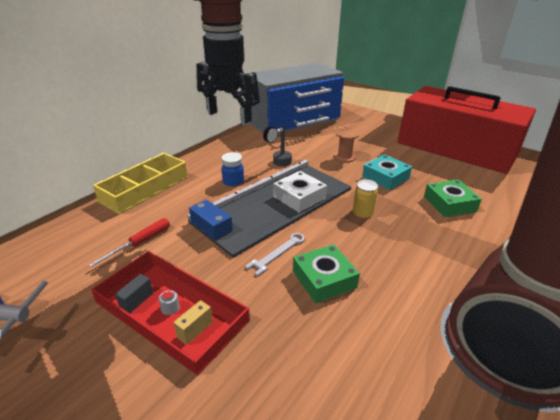

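Scene: the candidates for the segment are the aluminium one at (248,239), green at (146,171) and (293,165), and teal at (149,226). Only the (248,239) one is silver and on the plate. In the bin are brass at (387,175), the bush at (396,196) and the dark bar at (414,212). I'll enlarge to confirm and pick out corners.

```bash
python3 - <<'E'
import cv2
a=cv2.imread("pics/scene0.png")[145:295,185:445]; cv2.imwrite("pics/sc.png",cv2.resize(a,None,fx=3,fy=3,interpolation=cv2.INTER_CUBIC))
a=cv2.imread("pics/side0.png")[165:365,90:355]; cv2.imwrite("pics/sd.png",cv2.resize(a,None,fx=3,fy=3,interpolation=cv2.INTER_CUBIC))
E
```

```text
(no output)
```

View pics/sc.png

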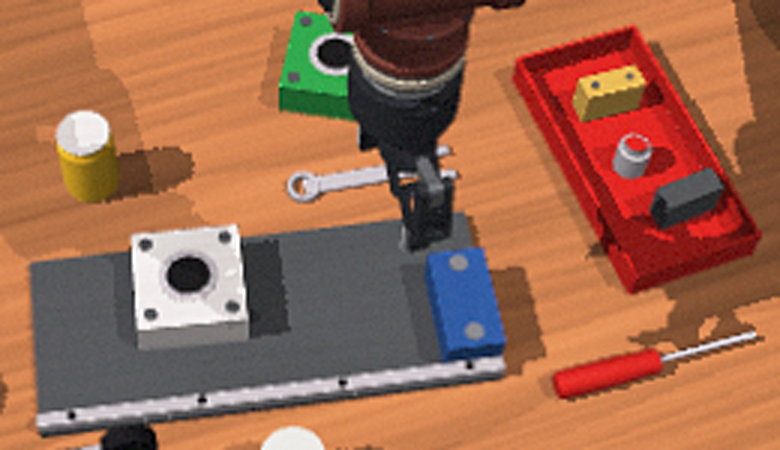

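View pics/sd.png

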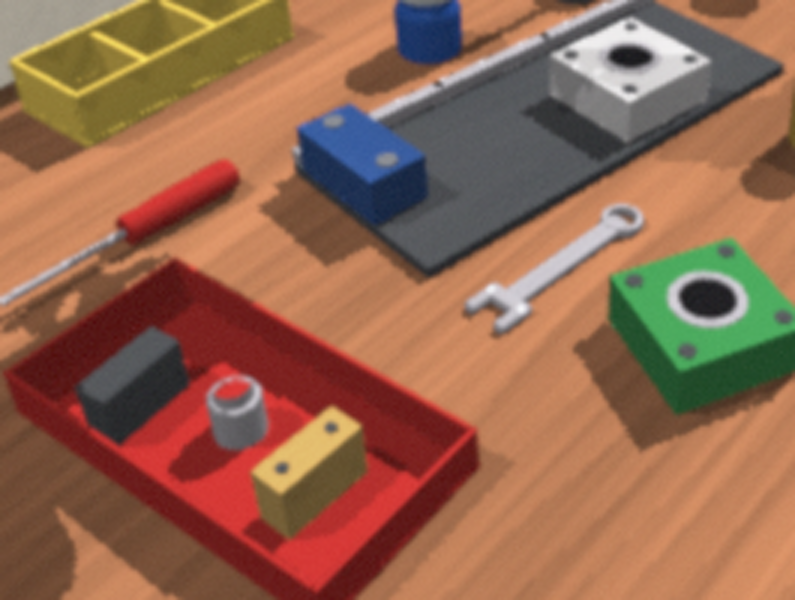

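Confirmed: the aluminium segment is the silver-white one on the plate, scene (248,239). The brass spacer is at the low-y end of the bin, scene (387,175). Next I'll fit the poses from corners in both views.

```bash
cat > h.py <<'E'
import numpy as np, cv2, pickle
from scipy.optimize import least_squares
from scipy.spatial.transform import Rotation as R
def q2R(q): q=np.ravel(q); return R.from_quat([q[1],q[2],q[3],q[0]]).as_matrix()
def cam(f):
    K=np.array([[f["fx"],0,f["cx"]],[0,f["fy"],f["cy"]],[0,0,1.]])
    if f.get("tool_from_camera") is not None:
        s=f["state"]; T=np.array(f["tool_from_camera"]); Rt=q2R(s["tool_rot"])
        Rc=Rt@T[:3,:3]; e=Rt@T[:3,3]+s["tool_pos"]
    else: Rc,e=(q2R(f["rotation"]) if np.size(f["rotation"])==4 else np.array(f["rotation"])),np.array(f["eye"])
    return K,np.array(f["D"],float),Rc,e
def proj(c,P):
    K,D,Rc,e=c; rv=cv2.Rodrigues(Rc.T)[0]
    return cv2.projectPoints(np.array(P,float).reshape(-1,3),rv,-Rc.T@e,K,D)[0][:,0]
def ray(c,uv,z):
    K,D,Rc,e=c; p=cv2.undistortPoints(np.array(uv,float).reshape(-1,1,2),K,D)[:,0]
    d=np.c_[p,np.ones(len(p))]@Rc.T; return e+d*((z-e[2])/d[:,2])[:,None]
def fit(obs,z0,x0,v=True):   # obs: list of (cam, model Nx3, pix Nx2)
    def res(p):
        c,s=np.cos(p[2]),np.sin(p[2]); M=np.array([[c,-s,0],[s,c,0],[0,0,1]])
        return np.concatenate([(proj(k,np.array(m)@M.T+[p[0],p[1],z0])-u).ravel() for k,m,u in obs])
    r=least_squares(res,x0,x_scale=[.01,.01,.1],loss="soft_l1")
    if v: print(np.round(r.x,4),"rms px",round(float(np.sqrt(np.mean(res(r.x)**2))),2)); 
    return r.x,res(r.x).reshape(-1,2)
E
cat > m1.py <<'E'
from h import *
fr=pickle.load(open("fr0.pkl","rb")); S,D=cam(fr["scene"]),cam(fr["side"])
sp=lambda a:(np.array(a,float)+.5)/3-.5+[185,145]
dp=lambda a:(np.array(a,float)+.5)/3-.5+[90,165]
P=np.pi
print("fixture");fx=[]
so=(S,[(-.085,-.2,.01),(-.085,.2,.01),(.085,.2,0),(.085,-.2,0),(-.022,.15,.05),(-.022,.2,.05)],sp([(32,263),(465,212),(505,380),(42,433),(425,256),(482,249)]))
do=(D,[(-.085,.2,.007),(-.085,-.2,.01),(.073,.2,.05),(-.022,.2,.05),(-.022,.15,.05),(.073,.15,.05)],dp([(430,270),(783,68),(297,128),(372,182),(426,155),(348,104)]))
for o in ([so],[do],[so,do]): F,r=fit(o,0,[.6,0,0])
print(np.round(r,1).tolist())
print("segment");h=.0475
so=(S,[(-h,-h,.04),(-h,h,.04),(h,h,.04),(h,-h,.04),(h,-h,0),(h,h,0)],sp([(132,236),(238,225),(247,308),(137,318),(139,349),(247,338)]))
do=(D,[(h,h,.04),(-h,h,.04),(-h,-h,.04),(h,-h,.04),(-h,h,0)],dp([(550,63),(628,102),(710,63),(632,18),(628,141)]))
for o in ([so],[do],[so,do]): G,r=fit(o,.01,[.6,0,0])
print(np.round(r,1).tolist())
print("spacer (x long)")
a,b=.03,.0125   # local x ~ world y
so=(S,[(-a,b,.04),(a,b,.04),(-a,-b,0),(a,-b,0)],sp([(574,85),(643,66),(585,121),(660,102)]))
do=(D,[(-a,-b,.04),(-a,b,.04),(a,-b,.04),(a,b,.04),(a,b,0),(-a,b,0)],dp([(333,408),(365,432),(253,470),(288,493),(290,537),(366,468)]))
for o in ([so],[do],[so,do]): X,r=fit(o,.004,[.45,.25,P/2])
print(np.round(r,1).tolist())
print("bin")
a,b=.13,.065
so=(S,[(-a,-b,.035),(-a,b,.035),(a,b,.035),(a,-b,.035)],sp([(514,70),(635,27),(760,240),(632,290)]))
do=(D,[(a,b,.035),(a,-b,.035),(-a,-b,.035),(-a,b,.035)],dp([(5,375),(177,258),(478,440),(310,600)]))
for o in ([so],[do],[so,do]): B,r=fit(o,0,[.5,.3,0])
print("bush",ray(S,sp([(636,143)]),.044),ray(D,dp([(236,390)]),.044))
print("dark",ray(S,sp([(687,190)]),.044),ray(D,dp([(132,364)]),.044))
c,s=np.cos(F[2]),np.sin(F[2]);RF=np.array([[c,s],[-s,c]])
print("seg in fix",RF@(G[:2]-F[:2]),"yaw",G[2]-F[2])
E
python3 m1.py
```

```text
fixture
[ 0.5724 -0.0899 -0.1779] rms px 0.75
[ 0.5706 -0.0894 -0.1682] rms px 0.68
[ 0.5712 -0.0898 -0.1731] rms px 0.8
[[-0.8, -0.7], [-0.2, -0.7], [-0.9, -0.1], [-0.3, 1.4], [0.8, -1.3], [0.5, -1.2], [-0.6, 0.3], [0.4, -1.8], [-0.7, -0.6], [-0.9, 0.1], [-0.2, -0.4], [0.6, -0.9]]
segment
[ 0.5315 -0.143  -0.2096] rms px 1.26
[ 0.531  -0.1402 -0.2046] rms px 0.95
[ 0.5317 -0.1424 -0.2108] rms px 1.2
[[-0.2, -1.7], [0.3, -1.0], [0.4, 2.8], [-0.2, 2.6], [0.5, -0.5], [0.7, 0.0], [0.1, -3.1], [0.4, -0.1], [0.7, -0.9], [0.2, -0.4], [-0.2, 0.7]]
spacer (x long)
[0.4505 0.3042 1.5449] rms px 2.62
[0.4473 0.299  1.5578] rms px 1.2
[0.4476 0.2994 1.5618] rms px 2.19
[[1.4, -2.6], [-2.7, -1.0], [-1.1, 0.4], [-7.5, 1.9], [-0.3, -1.5], [-0.6, -2.7], [-0.8, 0.2], [-1.9, 0.2], [0.6, 1.1], [1.2, 0.7]]
bin
[0.5245 0.288  0.0245] rms px 1.08
[0.5113 0.2985 0.0076] rms px 0.64
[0.5133 0.2964 0.0079] rms px 2.33
bush [[0.52161589 0.28992706 0.044     ]] [[0.51191294 0.29511468 0.044     ]]
dark [[0.58354079 0.31260999 0.044     ]] [[0.57707112 0.31800012 0.044     ]]
seg in fix [-0.02985068 -0.05862959] yaw -0.03769585190992086
```

```bash
python3 -m pendant '[[1,[0.5,-0.35,0],0],[1,[0.9,-0.7,0],0],[1,[1,-0.7,0],0],[1,[1,-0.7,0],0]]'; python3 -m pendant '[[1,[0.5,-0.35,0],0],[1,[0.9,-0.7,0],0],[1,[1,-0.75,0],0],[1,[1,-0.75,0],0]]'; python3 -m pendant '[[1,[0.2,0,0],0],[1,[0.45,0,0],0],[1,[0.45,0,0],0],[1,[0.45,0,0],0],[1,[0.45,0,0],0]]'
cat > g.py <<'E'
from h import *
from plant import manip
import sys
def grab(cams,name):
    fr={}
    for n in cams:
        s=manip.state(); f=manip.grab_frame(n); f["state"]=s; fr[n]=f
    pickle.dump(fr,open(name+".pkl","wb"))
    f=fr[cams[0]]; cv2.imwrite(f"pics/{name}.png",cv2.resize(f["img"][:,:,::-1],(784,588),interpolation=cv2.INTER_CUBIC))
    print(s["time"],s["tool_pos"],s["tool_rot"],s["contact_force"])
grab(sys.argv[2:],sys.argv[1])
E
python3 g.py w1 wrist scene
```

```text
time: 0.55
tool_pos: [0.5383, 0.1237, 0.2309]
tool_rot: [-0.001, 0.705, 0.709, 0.0]
contact_force: [0.3, -0.6, -0.2]
gripper_width: 0.996
grasp_force: 0.0
time: 0.95
tool_pos: [0.4482, 0.2433, 0.2311]
tool_rot: [-0.001, 0.705, 0.709, 0.0]
contact_force: [0.2, -0.8, 0.2]
gripper_width: 1.002
grasp_force: 0.0
time: 1.45
tool_pos: [0.4514, 0.2929, 0.231]
tool_rot: [0.0, 0.708, 0.707, -0.0]
contact_force: [-0.3, -0.4, -0.3]
gripper_width: 0.997
grasp_force: 0.0
1.5 [0.45136925 0.29288731 0.23109197] [ 1.11529123e-04  7.07610900e-01  7.06602238e-01 -2.80413310e-04] [-0.3536164  -0.54731187 -1.18955357]
```

View pics/w1.png

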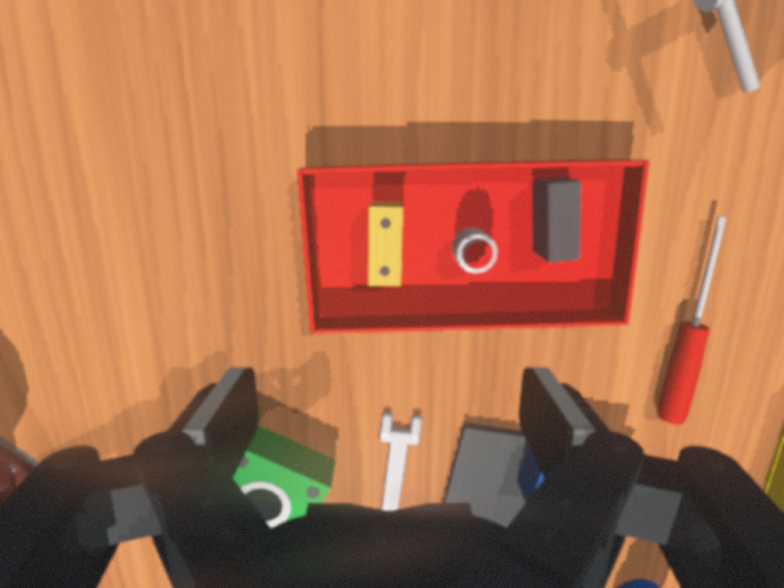

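The wrist view shows the brass spacer top at (368-403, 206-287), the bush at (476,252), and the dark bar at (563,220). I'll turn those pixels into positions.

```bash
cat > m2.py <<'E'
from h import *
f=pickle.load(open("w1.pkl","rb")); W=cam(f["wrist"])
wp=lambda a:(np.array(a,float)+.5)/1.4-.5
a,b=.03,.0125
fit([(W,[(a,b,.04),(a,-b,.04),(-a,-b,.04),(-a,b,.04)],wp([(368.5,206),(403,206),(402.5,286),(368.5,287)]))],.004,[.45,.3,1.57])
print(ray(W,wp([(368,206),(403,206),(402,286),(369,287)]),.044).round(4))
print("bush",ray(W,wp([(476,252)]),.044),"dark",ray(W,wp([(537,182),(580,180),(579,260),(556,262)]),.044))
a,b=.13,.065
fit([(W,[(-a,b,.035),(a,b,.035),(a,-b,.035),(-a,-b,.035)],wp([(300,169),(647,161),(628,324),(311,332)]))],0,[.5,.3,0])
E
python3 m2.py
```

```text
[0.4496 0.3001 1.5676] rms px 0.4
[[0.4369 0.3304 0.044 ]
 [0.4623 0.3304 0.044 ]
 [0.462  0.27   0.044 ]
 [0.4368 0.2692 0.044 ]]
bush [[0.51708983 0.29637516 0.044     ]] dark [[0.55841926 0.34769996 0.044     ]
 [0.58960976 0.34935575 0.044     ]
 [0.59574014 0.29034321 0.044     ]
 [0.57826348 0.28876474 0.044     ]]
[0.5165 0.2954 0.0254] rms px 1.4
```

```bash
python3 -m pendant '[[0.7,[0.05,-0.0125,0.3],0],[0.7,[0.05,-0.0125,0.7],0],[0.7,[0.05,-0.0125,1],0],[0.7,[0.05,-0.0125,1],0],[0.7,[0.05,-0.0125,1],0]]'; python3 -m pendant '[[0.7,[0,0,0.3],0],[0.7,[0,0,0.5],0],[0.7,[0,0,0.65],0],[0.7,[0,0,0.75],0],[0.7,[0,0,0.82],0],[0.7,[0,0,0.82],0],[0.7,[0,0,0.82],0]]'
python3 - <<'E'
from h import *
f=pickle.load(open("fr0.pkl","rb")); S,D=cam(f["scene"]),cam(f["side"])
F=np.array([.5712,-.0898]);t=-.173;c,s=np.cos(t),np.sin(t);RF=np.array([[c,s],[-s,c]])
for n,u,v,z in [("can",(212.5,188.5),(367,184),.08),("jar",(283,297),(232,158),.07),("gaugefoot",(210,313),(283,159),.0),("spool",(146,272),(347,134),.08)]:
    for k,p in ((S,u),(D,v)):
        w=ray(k,[p],z)[0]; print(n,w.round(3),(RF@(w[:2]-F)).round(3))
E
```

```text
time: 2.05
tool_pos: [0.4496, 0.2995, 0.1116]
tool_rot: [-0.0, 0.707, 0.707, -0.0]
contact_force: [-0.7, 0.9, 0.8]
gripper_width: 0.699
grasp_force: 0.0
time: 2.75
tool_pos: [0.4505, 0.3005, 0.0142]
tool_rot: [0.0, 0.707, 0.707, 0.001]
contact_force: [-0.4, -0.5, 0.4]
gripper_width: 0.702
grasp_force: 0.0
can [ 0.379 -0.196  0.08 ] [-0.171 -0.137]
can [ 0.378 -0.196  0.08 ] [-0.172 -0.137]
jar [ 0.731 -0.11   0.07 ] [0.161 0.007]
jar [ 0.73  -0.113  0.07 ] [0.161 0.004]
gaugefoot [ 0.689 -0.288  0.   ] [ 0.15  -0.175]
gaugefoot [ 0.697 -0.298  0.   ] [ 0.16  -0.184]
spool [ 0.572 -0.411  0.08 ] [ 0.056 -0.316]
spool [ 0.552 -0.415  0.08 ] [ 0.037 -0.324]
```

Positioned around the spacer with no contact, so I'll close and lift.

```bash
python3 -m pendant '[[0,[0,0,0],0],[0,[0,0,0],0],[0,[0,0,0],0],[0,[0,0,0],0],[0,[0,0,0],0],[0,[0,0,0],0],[0,[0,0,0],0],[0,[0,0,0],0]]';  python3 -m pendant '[[0,[0,0,-0.1],0],[0,[0,0,-0.3],0],[0,[0,0,-0.6],0],[0,[0,0,-0.9],0],[0,[0,0,-1],0],[0,[0,0,-1],0],[0,[0,0,-1],0]]'
```

```text
time: 3.55
tool_pos: [0.4501, 0.3004, 0.0139]
tool_rot: [0.0, 0.707, 0.707, 0.001]
contact_force: [-1.3, -0.6, 5.6]
gripper_width: 0.281
grasp_force: 60.1
time: 4.25
tool_pos: [0.4483, 0.2994, 0.1309]
tool_rot: [-0.0, 0.707, 0.707, -0.001]
contact_force: [-0.2, 0.8, -3.4]
gripper_width: 0.281
grasp_force: 59.5
```

```bash
python3 -m pendant '[[0,[-0.3,0.15,0],0],[0,[-0.65,0.3,0],0],[0,[-1,0.5,0],0],[0,[-1,0.5,0],0]]';  python3 -m pendant '[[0,[-0.35,0.15,0],0],[0,[-0.7,0.3,0],0],[0,[-1,0.5,0],0],[0,[-1,0.5,0],0]]'; python3 -m pendant '[[0,[-0.1,0.1,0],-0.045],[0,[-0.2,0.2,0],-0.09],[0,[-0.3,0.3,0],-0.135],[0,[-0.43,0.41,0],-0.18],[0,[-0.43,0.41,0],-0.225],[0,[-0.43,0.41,0],-0.27],[0,[-0.43,0.41,0],-0.315],[0,[-0.43,0.41,0],-0.36],[0,[-0.43,0.41,0],-0.405],[0,[-0.43,0.41,0],-0.445]]'; python3 -m pendant '[[0,[0,0,0],0],[0,[0,0,0],0],[0,[0,0,0],0]]';python3 g.py w2 wrist scene side
```

```text
time: 4.65
tool_pos: [0.51, 0.1753, 0.13]
tool_rot: [-0.0, 0.709, 0.705, -0.002]
contact_force: [-0.1, 0.9, -3.7]
gripper_width: 0.284
grasp_force: 59.7
time: 5.05
tool_pos: [0.5701, 0.0564, 0.1304]
tool_rot: [-0.0, 0.709, 0.705, -0.001]
contact_force: [-0.7, 0.5, -4.2]
gripper_width: 0.283
grasp_force: 60.1
time: 6.05
tool_pos: [0.6168, 0.0097, 0.1297]
tool_rot: [-0.003, 0.083, 0.997, 0.0]
contact_force: [0.1, -0.1, -3.2]
gripper_width: 0.281
grasp_force: 60.2
time: 6.35
tool_pos: [0.618, 0.0089, 0.1318]
tool_rot: [-0.001, 0.087, 0.996, 0.0]
contact_force: [-0.3, -0.7, -2.7]
gripper_width: 0.284
grasp_force: 60.2
6.45 [0.61844363 0.00861575 0.13247408] [-3.46829477e-04  8.67274790e-02  9.96232013e-01  2.87496624e-05] [ 0.87719099  0.11846377 -3.2190738 ]
```

View pics/w2.png

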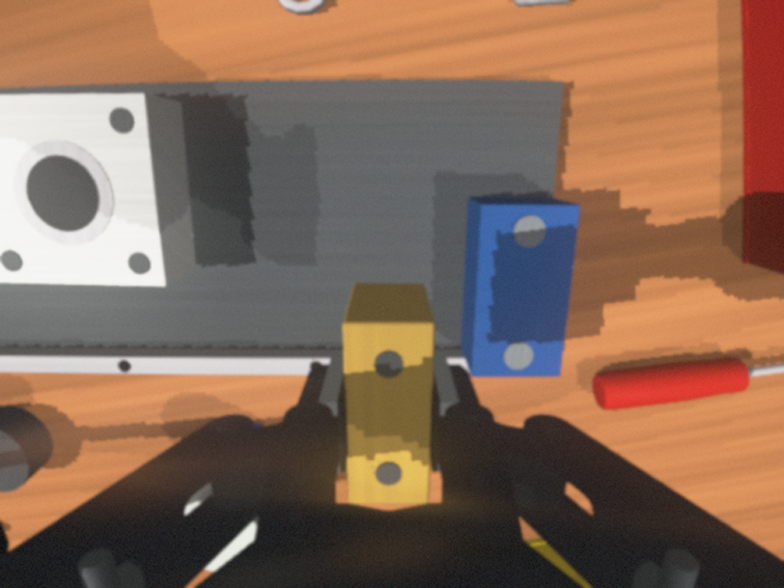

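The wrist view shows the spacer held upright. The blue segment's top is at (482-579, 204-376), the plate's +y/-x corner at (563,82), the fence's inner top edge at row ~357, and the segment's right edge from (145,93) to (166,286).

```bash
python3 - <<'E'
from h import *
f=pickle.load(open("w2.pkl","rb")); W=cam(f["wrist"]); s=f["wrist"]["state"]
wp=lambda a:(np.array(a,float)+.5)/1.4-.5
F,r=fit([(W,[(-.022,.15,.05),(-.022,.2,.05),(.073,.2,.05),(.073,.15,.05),(-.085,.2,.01)],wp([(482,204),(579,205),(561,376),(473,376),(563,82)]))],0,[.57,-.09,-.17])
print(r.round(1).tolist())
def infix(w,F):
    c,s=np.cos(F[2]),np.sin(F[2]); return (np.array(w)[:,:2]-F[:2])@np.array([[c,-s],[s,c]])
fe=ray(W,wp([(5,356),(150,357.5),(310,360)]),.024); d=fe[2]-fe[0]
pe=ray(W,wp([(170,84.5),(560,80.5)]),.01); e=pe[1]-pe[0]
sg=ray(W,wp([(145,93),(166,286)]),.05); g=sg[1]-sg[0]
print("fence ang",np.arctan2(-d[0],d[1]),"edge ang",np.arctan2(-e[0],e[1]),"seg ang",np.arctan2(g[1],g[0]))
for G in (F,np.array([.5712,-.0898,-.173])): print(infix(fe,G),infix(pe,G),"seg",infix(sg,G),"tcp",infix([s["tool_pos"]],G))
E
```

```text
[ 0.5729 -0.0891 -0.1687] rms px 0.79
[[-0.6, 0.1], [1.5, -0.5], [0.2, 0.6], [-0.7, 1.2], [0.1, -0.9]]
fence ang -0.17893153778575543 edge ang -0.16683846322816576 seg ang -0.19885465254678342
[[ 0.07212773 -0.13917909]
 [ 0.07252335 -0.04366317]
 [ 0.07412571  0.05574351]] [[-0.08471273 -0.01575683]
 [-0.08510723  0.19826567]] seg [[-0.0753057  -0.01010201]
 [ 0.01921502 -0.01295484]] tcp [[0.02804733 0.10421696]]
[[ 0.07427172 -0.137926  ]
 [ 0.07425488 -0.04240926]
 [ 0.07542797  0.05700342]] [[-0.08310024 -0.01518216]
 [-0.08441894  0.19883664]] seg [[-0.07371772 -0.00948677]
 [ 0.02081444 -0.01193141]] tcp [[0.02914069 0.10527744]]
```

```bash
python3 -m pendant '[[0,[0,0,0.2],0],[0,[0,0,0.5],0],[0,[0,0,0.7],0],[0,[0,0,0.85],0],[0,[0,0,0.91],0],[0,[0,0,0.91],0],[0,[0,0,0.91],0]]'; python3 -m pendant '[[0,[-0.03,0,0],0],[0,[-0.06,0,0],0],[0,[-0.09,0,0],0],[0,[-0.09,0,0],0],[0,[-0.09,0,0],0]]'; python3 -m pendant '[[0,[-0.01,0,0],0],[0,[-0.02,0,0],0],[0,[-0.02,0,0],0]]'
```

```text
time: 7.2
tool_pos: [0.6196, 0.0083, 0.025]
tool_rot: [0.001, 0.086, 0.996, -0.0]
contact_force: [-0.4, -0.5, -4.3]
gripper_width: 0.286
grasp_force: 60.1
time: 7.7
tool_pos: [0.6295, 0.0065, 0.0239]
tool_rot: [0.0, 0.086, 0.996, 0.0]
contact_force: [-0.3, -0.0, -3.8]
gripper_width: 0.28
grasp_force: 60.1
time: 8.0
tool_pos: [0.6318, 0.0061, 0.0237]
tool_rot: [0.0, 0.086, 0.996, -0.0]
contact_force: [-0.3, -0.8, -3.4]
gripper_width: 0.283
grasp_force: 60.1
```

```bash
python3 -m pendant '[[0,[-0.01,0,0],0],[0,[-0.01,0,0],0],[0,[-0.01,0,0],0]]'; python3 -m pendant '[[0,[-0.01,0,0],0],[0,[-0.01,0,0],0],[0,[-0.01,0,0],0]]'; python3 -m pendant '[[0,[-0.01,0,0],0],[0,[-0.01,0,0],0],[0,[-0.01,0,0],0]]'
```

```text
time: 8.3
tool_pos: [0.6327, 0.006, 0.0236]
tool_rot: [-0.0, 0.086, 0.996, 0.0]
contact_force: [-0.5, -0.0, -3.7]
gripper_width: 0.283
grasp_force: 60.3
time: 8.6
tool_pos: [0.6327, 0.006, 0.0233]
tool_rot: [-0.002, 0.086, 0.996, 0.0]
contact_force: [-5.1, 0.5, 0.2]
gripper_width: 0.285
grasp_force: 60.4
time: 8.9
tool_pos: [0.6328, 0.006, 0.0229]
tool_rot: [-0.003, 0.086, 0.996, 0.0]
contact_force: [-7.9, 1.3, 1.0]
gripper_width: 0.281
grasp_force: 60.7
```

```bash
python3 -m pendant '[[0,[0.015,0,0],0],[0,[0.015,0,0.01],0],[0,[0.015,0,0.02],0],[0,[0.015,0,0.02],0],[0,[0.015,0,0.02],0]]'; python3 -m pendant '[[0,[0,0,0.01],0],[0,[0,0,0.01],0],[0,[0,0,0.01],0]]'
```

```text
time: 9.4
tool_pos: [0.6328, 0.006, 0.0209]
tool_rot: [-0.001, 0.086, 0.996, 0.0]
contact_force: [-4.5, 1.5, -1.6]
gripper_width: 0.285
grasp_force: 60.4
time: 9.7
tool_pos: [0.6327, 0.006, 0.0199]
tool_rot: [-0.001, 0.086, 0.996, 0.0]
contact_force: [-6.1, 1.0, 0.1]
gripper_width: 0.283
grasp_force: 60.6
```

```bash
python3 -m pendant '[[0,[0,0,0.007],0],[0,[0,0,0.007],0],[0,[0,0,0.007],0]]'; python3 -m pendant '[[0,[0,0,0.007],0],[0,[0,0,0.007],0],[0,[0,0,0.007],0]]'
```

```text
time: 10.0
tool_pos: [0.6327, 0.006, 0.0199]
tool_rot: [-0.001, 0.086, 0.996, 0.0]
contact_force: [-9.0, 0.7, 4.8]
gripper_width: 0.285
grasp_force: 61.3
time: 10.3
tool_pos: [0.6328, 0.006, 0.0199]
tool_rot: [-0.001, 0.086, 0.996, -0.0]
contact_force: [-10.9, 1.4, 8.0]
gripper_width: 0.281
grasp_force: 61.9
```

```bash
python3 -m pendant '[[0.5,[0,0,0],0],[0.5,[0,0,-0.02],0],[0.5,[0,0,-0.02],0],[0.5,[0,0,-0.02],0],[0.5,[0,0,-0.1],0],[0.5,[0,0,-0.3],0],[0.5,[0,0,-0.6],0],[0.5,[0,0,-0.9],0],[0.5,[0,0,-0.9],0]]'; python3 -m pendant '[[0.6,[0.3,-0.35,0],0],[0.6,[0.6,-0.7,0],0],[0.6,[0.9,-1,0],0],[0.6,[0.9,-1,0],0]]'; python3 -m pendant '[[0.6,[0.2,-0.2,0],0],[0.6,[0.36,-0.36,0],0],[0.6,[0.36,-0.36,0],0],[0.6,[0.36,-0.36,0],0],[0.6,[0.36,-0.36,0],0]]';python3 g.py w3 wrist scene side
```

```text
time: 11.2
tool_pos: [0.6379, 0.0054, 0.1346]
tool_rot: [0.007, 0.086, 0.996, -0.0]
contact_force: [0.8, -0.0, 0.5]
gripper_width: 0.496
grasp_force: 0.0
time: 11.6
tool_pos: [0.5028, -0.0953, 0.1252]
tool_rot: [-0.001, 0.088, 0.996, -0.0]
contact_force: [1.1, 0.5, 0.1]
gripper_width: 0.597
grasp_force: 0.0
time: 12.1
tool_pos: [0.4572, -0.1286, 0.1267]
tool_rot: [0.0, 0.086, 0.996, 0.0]
contact_force: [-0.5, 0.0, 0.1]
gripper_width: 0.6
grasp_force: 0.0
12.2 [ 0.45720769 -0.12850259  0.12658641] [1.66750574e-04 8.57551669e-02 9.96316224e-01 7.63420264e-05] [-0.20709361 -0.12661083 -0.55015279]
```

View pics/w3.png

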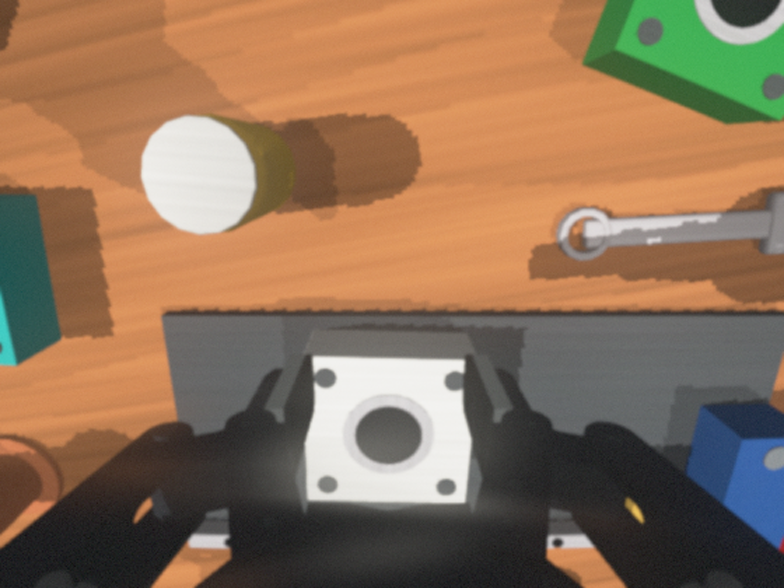

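```bash
python3 - <<'E'
from h import *
f=pickle.load(open("w3.pkl","rb")); W=cam(f["wrist"])
wp=lambda a:(np.array(a,float)+.5)/1.4-.5
F=np.array([.5723,-.0893,-.172]);c,s=np.cos(F[2]),np.sin(F[2])
fx=lambda w:((w[:,:2]-F[:2])@np.array([[c,-s],[s,c]])).round(4)
print("seg top -x edge",fx(ray(W,wp([(313,356),(470,360)]),.05)),"plate edge",fx(ray(W,wp([(165,313),(780,312)]),.01)))
print("bore",fx(ray(W,wp([(389,435)]),.05)),"seg bottom -x",fx(ray(W,wp([(306,331),(470,331)]),.05)))
E
```

```text
seg top -x edge [[-0.0772 -0.099 ]
 [-0.0749 -0.0151]] plate edge [[-0.0871 -0.197 ]
 [-0.0874  0.19  ]]
bore [[-0.0282 -0.0584]] seg bottom -x [[-0.0916 -0.102 ]
 [-0.0916 -0.016 ]]
```

```bash
python3 -m pendant '[[0.6,[0,0,0.2],0],[0.6,[0,0,0.5],0],[0.6,[0,0,0.7],0],[0.6,[0,0,0.85],0],[0.6,[0,0,0.9],0],[0.6,[0,0,0.9],0]]'; python3 -m pendant '[[0.6,[-0.06,0,0],0],[0.6,[-0.12,0,0],0],[0.6,[-0.18,0,0],0],[0.6,[-0.24,0,0],0],[0.6,[-0.28,0,0],0],[0.6,[-0.32,0,0],0],[0.6,[-0.36,0,0],0],[0.6,[-0.4,0,0],0],[0.6,[-0.44,0,0],0],[0.6,[-0.44,0,0],0]]'
```

```text
time: 12.85
tool_pos: [0.4561, -0.1284, 0.0176]
tool_rot: [-0.001, 0.086, 0.996, 0.0]
contact_force: [0.4, 0.5, 0.1]
gripper_width: 0.601
grasp_force: 0.0
time: 13.85
tool_pos: [0.5095, -0.1383, 0.0185]
tool_rot: [0.001, 0.086, 0.996, -0.0]
contact_force: [0.2, -0.4, -0.4]
gripper_width: 0.598
grasp_force: 0.0
```

```bash
python3 -m pendant '[[0.6,[-0.03,0,0],0],[0.6,[-0.06,0,0],0],[0.6,[-0.09,0,0],0],[0.6,[-0.11,0,0],0],[0.6,[-0.12,0,0],0],[0.6,[-0.13,0,0],0],[0.6,[-0.14,0,0],0]]'; python3 -m pendant '[[0.6,[-0.01,0,0],0],[0.6,[-0.02,0,0],0],[0.6,[-0.03,0,0],0],[0.6,[-0.03,0,0],0]]'
```

```text
time: 14.55
tool_pos: [0.525, -0.1409, 0.0183]
tool_rot: [-0.0, 0.086, 0.996, 0.0]
contact_force: [-1.1, 0.5, -0.2]
gripper_width: 0.601
grasp_force: 1.1
time: 14.95
tool_pos: [0.5288, -0.1416, 0.0184]
tool_rot: [0.0, 0.086, 0.996, -0.0]
contact_force: [0.2, 0.2, -0.3]
gripper_width: 0.598
grasp_force: 0.5
```

```bash
python3 -m pendant '[[0.6,[-0.01,0,0],0],[0.6,[-0.02,0,0],0],[0.6,[-0.03,0,0],0],[0.6,[-0.03,0,0],0]]';  python3 -m pendant '[[0.6,[-0.01,0,0],0],[0.6,[-0.02,0,0],0],[0.6,[-0.02,0,0],0]]'; python3 g.py w4 scene side wrist
```

```text
time: 15.35
tool_pos: [0.5289, -0.1416, 0.0184]
tool_rot: [-0.005, 0.086, 0.996, 0.001]
contact_force: [-16.1, 2.3, 13.7]
gripper_width: 0.598
grasp_force: 8.2
time: 15.65
tool_pos: [0.5287, -0.1415, 0.0176]
tool_rot: [-0.008, 0.086, 0.996, 0.001]
contact_force: [-23.1, 3.1, 14.5]
gripper_width: 0.6
grasp_force: 11.8
15.75 [ 0.52877076 -0.14146708  0.01763592] [-7.74761312e-03  8.60621033e-02  9.96259229e-01  9.15685694e-04] [-23.44784507   2.70340523  15.32432647]
```

```bash
python3 -m pendant '[[0.6,[0.06,0,0],0],[0.6,[0.1,0,0],0],[0.6,[0.1,0,-0.2],0],[0.6,[0.1,0,-0.5],0],[0.6,[0.1,0,-0.8],0],[0.6,[0.1,0,-0.9],0],[0.6,[0.1,0,-0.9],0],[0.6,[0.1,0,-0.9],0]]'; python3 -m pendant '[[0.6,[-0.05,-0.2,0],0.045],[0.6,[-0.15,-0.4,0],0.09],[0.6,[-0.3,-0.6,0],0.135],[0.6,[-0.45,-0.65,0],0.18],[0.6,[-0.5,-0.65,0],0.225],[0.6,[-0.5,-0.65,0],0.27],[0.6,[-0.5,-0.65,0],0.315],[0.6,[-0.5,-0.65,0],0.36],[0.6,[-0.5,-0.65,0],0.405],[0.6,[-0.5,-0.65,0],0.45]]'; python3 -m pendant '[[0.6,[0,0,0],0.045],[0.6,[0,0,0],0.05],[0.6,[0,0,0],0.05],[0.6,[0,0,0],0.05],[0.6,[0,0,0],0.05]]'; python3 g.py w5 wrist scene side
python3 - <<'E'
from h import *
s=pickle.load(open("w5.pkl","rb"))["wrist"]["state"]
F=np.array([.5723,-.0893,-.172]);c,sn=np.cos(F[2]),np.sin(F[2])
print((s["tool_pos"][:2]-F[:2])@np.array([[c,-sn],[sn,c]]),"tool x dir rel fix Y",np.arctan2(*q2R(s["tool_rot"])[1::-1,0])-F[2]-np.pi/2)
E
```

```text
time: 16.6
tool_pos: [0.5222, -0.1403, 0.1253]
tool_rot: [-0.0, 0.086, 0.996, 0.0]
contact_force: [-0.5, 1.2, -0.8]
gripper_width: 0.599
grasp_force: 0.0
time: 17.6
tool_pos: [0.5669, -0.2269, 0.123]
tool_rot: [-0.002, 0.715, 0.699, -0.001]
contact_force: [-0.1, 0.7, -0.6]
gripper_width: 0.596
grasp_force: 0.0
time: 18.1
tool_pos: [0.5682, -0.2276, 0.1259]
tool_rot: [-0.0, 0.765, 0.644, -0.0]
contact_force: [-0.4, 0.4, -0.3]
gripper_width: 0.599
grasp_force: 0.0
18.2 [ 0.56833644 -0.22762774  0.12634464] [-3.29455800e-05  7.65248334e-01  6.43735183e-01 -1.50092114e-06] [0.52641599 0.08322333 0.48063913]
[ 0.0195875  -0.13692643] tool x dir rel fix Y 0.0004053102104304429
```

View pics/w5.png

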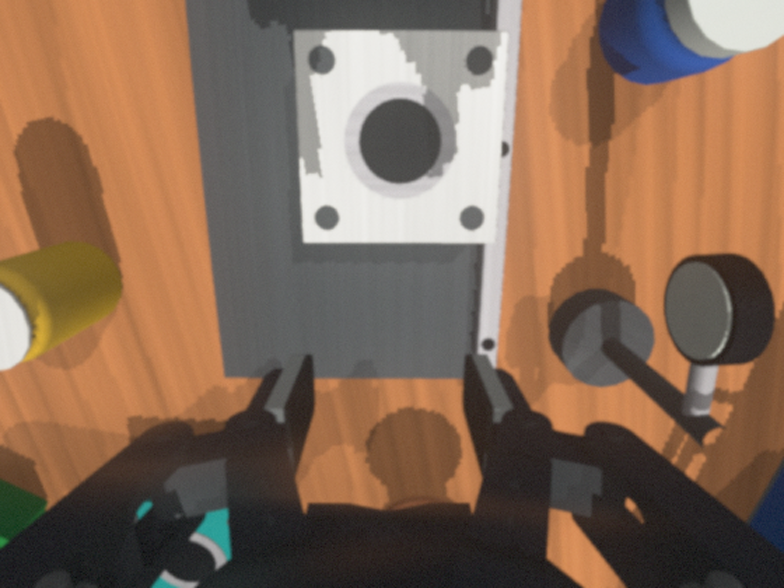

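The segment lies square against the fence: its right edge meets the fence strip from (508,32) to (496,243), and its rear edge is level at row 243. Next I'll lower the fingers and push along the fence.

```bash
python3 -m pendant '[[0.6,[0,0,0.2],0],[0.6,[0,0,0.5],0],[0.6,[0,0,0.7],0],[0.6,[0,0,0.85],0],[0.6,[0,0,0.9],0],[0.6,[0,0,0.9],0]]'; python3 -m pendant '[[0.6,[0.06,0,0],0],[0.6,[0.12,0,0],0],[0.6,[0.16,0,0],0],[0.6,[0.22,0,0],0],[0.6,[0.28,0,0],0],[0.6,[0.34,0,0],0],[0.6,[0.4,0,0],0],[0.6,[0.46,0,0],0],[0.6,[0.5,0,0],0],[0.6,[0.5,0,0],0]]'; python3 -m pendant '[[0.6,[0.04,0,0],0],[0.6,[0.08,0,0],0],[0.6,[0.12,0,0],0],[0.6,[0.16,0,0],0],[0.6,[0.2,0,0],0],[0.6,[0.24,0,0],0],[0.6,[0.28,0,0],0],[0.6,[0.32,0,0],0],[0.6,[0.34,0,0],0],[0.6,[0.34,0,0],0]]'; python3 g.py w6 scene side
```

```text
time: 18.85
tool_pos: [0.5678, -0.2273, 0.0176]
tool_rot: [-0.001, 0.765, 0.644, -0.0]
contact_force: [-1.3, 0.1, -0.7]
gripper_width: 0.6
grasp_force: 0.0
time: 19.85
tool_pos: [0.5785, -0.1672, 0.018]
tool_rot: [-0.001, 0.765, 0.644, 0.0]
contact_force: [0.2, 0.4, -0.7]
gripper_width: 0.602
grasp_force: 0.0
time: 20.85
tool_pos: [0.5859, -0.1277, 0.0185]
tool_rot: [-0.0, 0.765, 0.644, 0.0]
contact_force: [0.7, 0.2, -0.1]
gripper_width: 0.602
grasp_force: 0.0
20.9 [ 0.58591986 -0.12794142  0.01861909] [-7.44463210e-05  7.65436940e-01  6.43510813e-01  3.45560222e-04] [-0.13544128  0.19752974 -0.68735799]
```

```bash
python3 -m pendant '[[0.6,[0.04,0,0],0],[0.6,[0.08,0,0],0],[0.6,[0.12,0,0],0],[0.6,[0.16,0,0],0],[0.6,[0.2,0,0],0],[0.6,[0.24,0,0],0],[0.6,[0.28,0,0],0],[0.6,[0.31,0,0],0],[0.6,[0.34,0,0],0],[0.6,[0.36,0,0],0]]'; python3 -m pendant '[[0.6,[0.01,0,0],0],[0.6,[0.02,0,0],0],[0.6,[0.03,0,0],0],[0.6,[0.04,0,0],0],[0.6,[0.05,0,0],0],[0.6,[0.05,0,0],0]]'; python3 -m pendant '[[0.6,[0.01,0,0],0],[0.6,[0.02,0,0],0],[0.6,[0.03,0,0],0],[0.6,[0.03,0,0],0]]'
```

```text
time: 21.95
tool_pos: [0.5933, -0.0857, 0.0187]
tool_rot: [0.0, 0.765, 0.643, 0.0]
contact_force: [-0.7, -5.9, 3.3]
gripper_width: 0.604
grasp_force: 2.6
time: 22.55
tool_pos: [0.5943, -0.0799, 0.0186]
tool_rot: [0.0, 0.766, 0.643, 0.0]
contact_force: [-0.3, -3.8, 3.1]
gripper_width: 0.602
grasp_force: 2.3
time: 22.95
tool_pos: [0.595, -0.0764, 0.0187]
tool_rot: [0.0, 0.765, 0.643, 0.0]
contact_force: [0.1, -4.9, 3.6]
gripper_width: 0.601
grasp_force: 2.4
```

```bash
python3 -m pendant '[[0.6,[0.01,0,0],0],[0.6,[0.02,0,0],0],[0.6,[0.02,0,0],0]]';python3 -m pendant '[[0.6,[0.01,0,0],0],[0.6,[0.02,0,0],0],[0.6,[0.02,0,0],0]]'
```

```text
time: 23.25
tool_pos: [0.5954, -0.0741, 0.0187]
tool_rot: [0.0, 0.766, 0.643, 0.0]
contact_force: [-1.0, -5.6, 3.2]
gripper_width: 0.599
grasp_force: 2.4
time: 23.55
tool_pos: [0.5954, -0.0737, 0.0187]
tool_rot: [0.001, 0.765, 0.644, -0.001]
contact_force: [-2.1, -12.3, 3.8]
gripper_width: 0.6
grasp_force: 6.1
```

```bash
python3 -m pendant '[[0.6,[0.01,0,0],0],[0.6,[0.02,0,0],0],[0.6,[0.03,0,0],0],[0.6,[0.03,0,0],0]]'; python3 -m pendant '[[0.6,[-0.05,0,0],0],[0.6,[-0.1,0,0],0],[0.6,[-0.1,0,0],0],[0.6,[-0.1,0,-0.2],0],[0.6,[-0.1,0,-0.5],0],[0.6,[-0.1,0,-0.8],0],[0.6,[-0.1,0,-0.9],0],[0.6,[-0.1,0,-0.9],0],[0.6,[-0.1,0,-0.9],0]]';  python3 g.py w7 wrist scene side
```

```text
time: 23.95
tool_pos: [0.5954, -0.0738, 0.0188]
tool_rot: [0.003, 0.765, 0.644, -0.004]
contact_force: [-5.6, -24.1, 3.6]
gripper_width: 0.6
grasp_force: 12.2
time: 24.85
tool_pos: [0.5933, -0.0792, 0.1248]
tool_rot: [-0.001, 0.765, 0.644, -0.001]
contact_force: [0.7, 1.0, -1.3]
gripper_width: 0.597
grasp_force: 0.0
24.95 [ 0.59256524 -0.07923095  0.1236052 ] [-0.00194398  0.76542664  0.64351909 -0.00120787] [ 0.06821463 -0.62947388 -0.56733784]
```

View pics/w7.png

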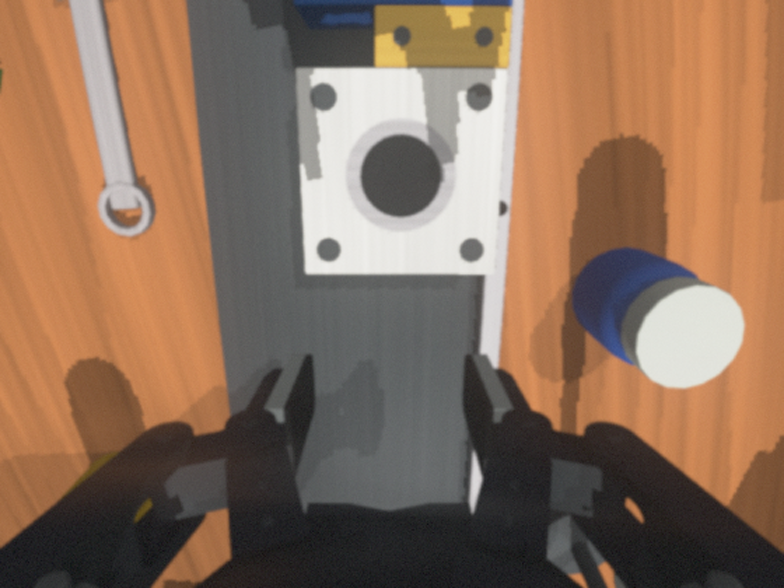

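```bash
python3 -m pendant '[[0.6,[0.3,0,0],0],[0.6,[0.6,0,-0.1],0],[0.6,[0.8,0,-0.1],0],[0.6,[0.8,0,-0.1],0],[0.6,[0.8,0,-0.1],0],[0.6,[0.8,0,-0.1],0]]';  python3 g.py w8 wrist scene side; python3 - <<'E'
import pickle,cv2
f=pickle.load(open("w8.pkl","rb"))
cv2.imwrite("pics/w8c.png",cv2.resize(f["wrist"]["img"][30:230,180:400,::-1],None,fx=3,fy=3,interpolation=cv2.INTER_CUBIC))
E
```

```text
time: 25.6
tool_pos: [0.61, 0.0139, 0.1372]
tool_rot: [-0.001, 0.766, 0.643, -0.001]
contact_force: [0.0, -0.3, -1.0]
gripper_width: 0.6
grasp_force: 0.0
25.7 [0.61020547 0.01365818 0.13773248] [-3.55264936e-04  7.65935368e-01  6.42917303e-01 -4.75739383e-04] [-0.04890906  0.03674605  0.56367725]
```

View pics/w8c.png

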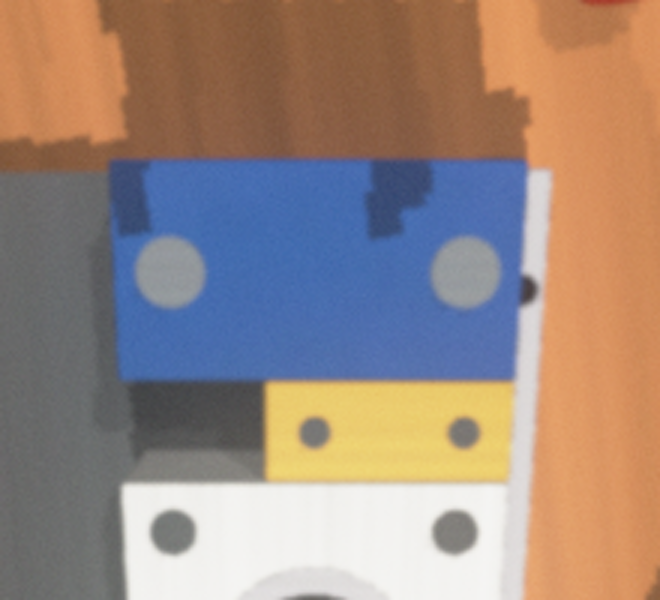

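The close-up shows blue, spacer and segment butted with no gap at rows 381 and 482. The right edges run in line along the fence (516→510→507, roughly 1 mm off at most) and everything is square. Handing in.

```bash
python3 -c "
from plant import manip
print(manip.job_done())"
```

```text
the job is handed in; nothing more can be done
None
```

I handed the job in at about 26 s of the 67 s allowed: in the last close-up the spacer and segment butt against the blue segment with no visible gap and sit square against the fence to about 1 mm, but no verdict came back.

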